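# Free the seized length stop and set it against the datum

### The job

The sliding stop on the wire-length rail has seized. Break its clamp knob loose with a firm anticlockwise twist and keep turning it to its open end stop, without dragging the stop while it is still clamped; then slide the stop along the rail and press it home against the datum block with about 8 newtons (at least 4, never over 15) for a moment. Leave the knob fully open and the stop resting against the datum, and disturb nothing else on the bench.

Things in the scene. Friction and masses are not known exactly. Their poses are not given: they have to be found in the camera images.
- rail: Aluminium wire-length rail screwed to the bench: a bar 60 mm wide (its x), 440 mm long (its y), top face 30 mm above the bench, with a white ruler strip. Origin: centre of its underside. Its y axis runs along the rail towards the datum end; x across it; z up. Fixed; it stands at any place and yaw (within about 20 degrees).
- knob_grip (a point): Grip point of the clamp knob on the stop: on its axis, 84 mm above the bench. Knob: black upright bar 44 mm long (point x), 14 mm thick (y), 35 mm tall (63 to 98 mm above the bench), over a round collar of 18 mm radius (55 to 63 mm up). z up; the point turns with the knob. Pinch the bar firmly across its 14 mm, fingertips not below 64 mm.
- knob (a joint): Knob angle, rad. 0 = clamped (as found; bar across the rail); grows anticlockwise seen from above to a hard end stop at 2.6 = fully open. Seized: resists up to about 0.7 N m in the first 0.15 rad (springs back if let go there), then gives way and snaps forward; past 0.5 rad it turns freely (0.06 N m). Needs two grasps of about 1.3 rad each.
- stop_face (a point): Centre of the sliding stop's front face (towards the rail's +y), 42.5 mm above the bench, 35 mm ahead of the knob's axis; axes parallel to the rail's. The stop is a dark steel block 70 x 70 x 25 mm (30 to 55 mm above the bench). It slides along the rail's y only, with about 5 N of drag, and stays where left; it may be moved by its knob, but only once that is open (knob past 0.5).
- datum_face (a point): Centre of the datum block's face that the stop must touch (facing the rail's -y), 42.5 mm above the bench; axes parallel to the rail's. Bright steel block 70 mm wide, 30 mm along the rail, 25 mm tall, on the rail top (30 to 55 mm above the bench), two black screw heads. Rigid, fixed. Over 15 N on it does damage.
- stop: The sliding stop itself, with its knob. Origin: centre of its underside on the rail top, straight below the knob's axis; axes parallel to the rail's. What presses on the datum is the push along the rail less the 5 N of drag.
- datum: The datum block. Origin: centre of its underside, on the rail top; its face lies 15 mm towards the rail's -y.
- terminals: Bystander: loose grey terminal strip 22 x 90 x 26 mm, beside the rail. Leave it alone.
- screwdriver: Bystander: loose screwdriver 170 mm long, lying beside the rail. Leave it alone.
- tub: Bystander: loose small blue open tub 60 x 85 x 40 mm, beside the rail. Leave it alone.
- phone: Bystander: black phone 72 x 150 x 9 mm lying flat. Leave it alone.
- label_roll: Bystander: roll of white labels, 64 mm across and 38 mm tall. Leave it alone.
- pliers: Bystander: orange-handled pliers lying flat, 180 mm long, 16 mm tall. Leave them alone.

How it is judged:
By the outcome, as a careful person would: the job done as asked, in the order asked, and still so for the second after the job is handed in, with the robot touching nothing.
It also fails if it takes over 64 s, if anything falls off the work surface, if the arm or the gripper's body presses on something with over 40 N, if the wrist force passes 120 N, or if a joint passes its speed limit or range.

### The arm

A 6-joint arm with a two-finger parallel gripper is mounted at the origin on the work surface. World frame = base frame: x ahead of the robot, y to its left, z up, the work surface at z = 0. Lengths are in m, angles in rad, forces in N, time in s.
With the tool pointing down it reaches from about 0.35 to 0.775 m from the base axis. Payload 7.3 kg.
Tool frame: the origin (TCP) lies on the centre line of the jaws, within the pads' length; the fingertips stand 17 mm ahead of it and the grasp point (between the pads) lies 2 mm behind it (robot.tcp_to_tips is the distance from the TCP to the fingertips, in m); z points along the fingers, y is the line along which they close (so a half turn about z gives the same grasp; the last joint's range is limited). The gripper opens to 92 mm and grips with 3 to 60 N. Pads are 19 mm wide; open, the fingers measure 130 mm over their backs; the gripper's body (75 mm by 190 mm) begins 47 mm behind the grasp point.
Start: joints at [-1.473, 0.342, 1.524, -0, 1.275, -0.146], TCP at [0.127, -0.509, 0.244] pointing down, gripper open.
Joint ranges: [-2.53, 2.53], [-0.77, 2.02], [0.04, 2.7], [-1, 4.14], [0.28, 2.66], [-3.11, 3.11]. Speed limits (rad/s): [2.57, 2.57, 3.14, 3.14, 3.14, 3.14].

### API

Orientations are given as [roll, pitch, yaw] about the fixed x, y, z axes, in that order (R = Rz(yaw) Ry(pitch) Rx(roll)).
In Python, from cell import robot gives the robot as it stands. The module is installed in compiled form; this text tells all that it offers.
- The arm moves only by the tool carry_out, never from a script. Its argument "commands" is a list of rows, each a list of 3 entries, a list of its own where there are three numbers: the shift along the tool's x, y, z in m, then the turn about the tool's z in rad, then the opening, from 0 (shut) to 1 (fully open). In form: [[[dx, dy, dz], yaw, claw], ...]. A call has 1 to 20 rows; each row shifts and turns the commanded pose from where the row before left it, along the tool's axes as they then stand; what a row does not reach is not made up. A row lasts 1/8 s, in which the tool goes at most 62.5 mm and 10.7 degrees, less where a joint would pass 70% of its speed; a pose out of reach is approached as far as the arm can. A call is refused whole if a number of a shift passes 0.0625 or a number of a turn 0.188, either way. A call with a gripper value outside its range is refused whole. The fingers move at their own pace and stop on an object; "newtons" is the grip in N (left out, the last holds). Time passes only in rows, so rows that do not move let the fingers close. It gives the time, the measured TCP pose, the force, the opening and the grip force at its end, in the units of the state.
- robot.observe(): the state, without advancing time (a new reading comes with each control period).
- robot.read_camera(name): name is "scene" or "top" or "wrist"; returns a dict with "pixels" (384x512x3 uint8, red, green, blue), "fx", "fy", "cx", "cy" (pixels), "view" (4x4, takes a point from world to camera coordinates); the wrist camera has in their place "T_tool_cam" (4x4, takes a point from camera to tool coordinates, whose origin is the TCP and whose axes are the flange's). Camera axes: x right, y up, looking along -z (the intrinsics and any distortion apply to the point x, -y, -z); pixel columns grow to the right and rows downward; lengths in m; the calibration is good to about 2 mm. A picture is of the moment at which its call begins: read the wrist's pose just before it. There is no depth.
- robot.hand_in(): hands the job in; it is judged then, once.
Trained networks look in a picture, given as the dict that the camera call returned (one of the last four; its "shot" number tells which), for a name from the list of things; names that differ only in an ending like _2 or _b are one class to them, and where a whole thing is asked for, a point or a joint stands for the part that bears it (a point fixed in the world has none). Each returns a list of dicts, best first, with "p" (0 to 1); they miss things now and then, are a little off and sometimes report something else, mostly with a low value. They report only what shows in the picture. A call takes as long as a camera call.
- robot.find_in(picture, name): "at" ([column, row] in pixels, amid what is visible of it).
- robot.tip_of(picture, name): "at" ([column, row] in pixels: a listed point, or the origin of a listed thing).
The state is a dict: "time": time; "qpos": joint angles; "qvel": joint speeds; "joint_efforts": joint torques, N m; "tool_pos": TCP position; "tool_rot": TCP orientation; "contact_force": force on the tool from outside, world axes, zero at the start; "torque": the same for the moment, N m; "opening": finger opening in m; "grip_force": force on a finger pad.
Only numpy, scipy, OpenCV 4.12 (cv2) and the standard library are available. Lean on these libraries where they do the work, as an engineer would, in place of code of your own. Each camera call takes 0.05 s, during which the arm holds its last target. There are 200 camera calls.

## Working session

There is one attempt and no reset: what is moved stays moved. The work goes in short steps, Python scripts to look and compute and a tool call to move; the robot and the scene stay as the last step left them, time stands still between calls to the robot, and variables do not carry over. Pictures are saved under pics/ and viewed, at most 10 in all, crops included, and the job is handed in when it is done.

Besides the shell and the picture viewer there is one more tool, called after "Emit:" as name([rows], argument=value, ...), one row to a line, values as JSON. carry_out: Moves the arm, as the interface text tells. Its arguments: {"type":"object","properties":{"commands":{"type":"array"},"newtons":{"type":"number"}},"required":["commands"]}

```bash
mkdir -p pics; cat > h.py <<'E'
import numpy as np, cv2
from scipy.spatial.transform import Rotation as Ro
from cell import robot
def ray(pic,at,st=None):
    d=np.array([(at[0]-pic['cx'])/pic['fx'],-(at[1]-pic['cy'])/pic['fy'],-1.])
    if 'view' in pic: T=np.linalg.inv(np.array(pic['view']))
    else:
        W=np.eye(4);W[:3,:3]=Ro.from_euler('xyz',st['tool_rot']).as_matrix();W[:3,3]=st['tool_pos'];T=W@np.array(pic['T_tool_cam'])
    return T[:3,3],T[:3,:3]@d
def at_z(pic,at,z,st=None):
    o,d=ray(pic,at,st);return o+d*(z-o[2])/d[2]
def save(pic,n): cv2.imwrite('pics/'+n+'.png',cv2.cvtColor(pic['pixels'],cv2.COLOR_RGB2BGR))
E
python3 - <<'E'
from h import *
s=robot.observe();print({k:np.round(v,3).tolist() for k,v in s.items()})
H=dict(knob_grip=.084,stop_face=.0425,datum_face=.0425,stop=.03,datum=.03,rail=0)
for c in('top','scene'):
    p=robot.read_camera(c);save(p,c+'0');print(c,[k for k in p],p['fx'])
    for n,z in H.items():
        for r in robot.tip_of(p,n)[:2]: print(n,np.round(r['at'],1),round(r['p'],2),np.round(at_z(p,r['at'],z),4))
E
```

```text
{'time': 0.0, 'qpos': [-1.473, 0.343, 1.525, -0.0, 1.275, -0.146], 'qvel': [0.0, 0.0, -0.001, 0.001, 0.0, -0.002], 'joint_efforts': [-0.0, -43.124, -24.422, 0.072, 0.056, -0.0], 'tool_pos': [0.127, -0.509, 0.243], 'tool_rot': [-3.14, -0.0, 0.244], 'contact_force': [0.046, -0.565, -0.538], 'torque': [-0.044, 0.006, -0.035], 'grip_force': 0.0, 'opening': 0.092}
top ['pixels', 'fx', 'fy', 'cx', 'cy', 'view', 'shot'] 409.7955753496181
stop_face [256.8 189.5] 0.96 [ 0.5894 -0.0275  0.0425]
stop_face [246.7 225. ] 0.41 [ 0.4936 -0.0016  0.0425]
datum_face [190.4 199.6] 0.73 [0.5592 0.1496 0.0425]
datum_face [401.9 217. ] 0.28 [ 0.5208 -0.4218  0.0425]
stop [269.5 191.2] 0.91 [ 0.587  -0.0628  0.03  ]
datum [258.6 154.1] 0.33 [ 0.6897 -0.0321  0.03  ]
rail [232.3 195.9] 0.84 [0.5761 0.0386 0.    ]
rail [186.8 200.7] 0.72 [0.5607 0.1643 0.    ]
scene ['pixels', 'fx', 'fy', 'cx', 'cy', 'view', 'shot'] 485.4829858958671
knob_grip [236.2 204.6] 0.68 [ 0.5918 -0.0581  0.084 ]
stop_face [249.3 205.8] 0.71 [ 0.5779 -0.0203  0.0425]
datum_face [308.8 183.2] 0.67 [0.5498 0.1532 0.0425]
stop [242.2 216.6] 0.89 [ 0.5974 -0.0446  0.03  ]
datum [309.5 191.1] 0.74 [0.5669 0.1506 0.03  ]
rail [272.  210.5] 0.88 [0.5818 0.042  0.    ]
```

View pics/top0.png

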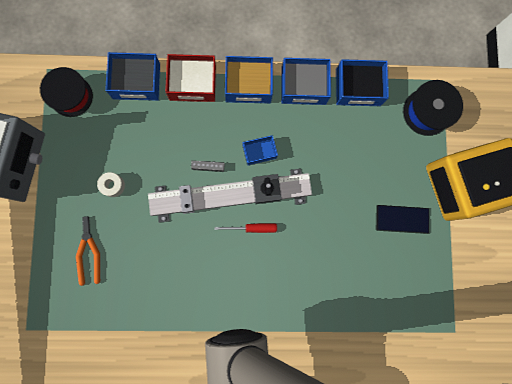

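View pics/scene0.png

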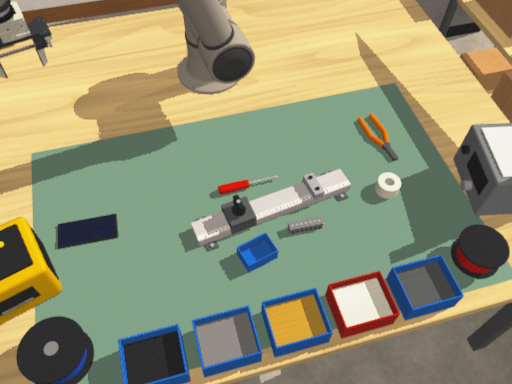

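Top view: the datum is at (187,197) and the stop with its knob at (267,188). The rail runs towards world +y at a yaw of about 0.15. The scene view agrees, with the knob at (237,203) and the datum at (311,183). Next I'll move above the knob.

Emit:
carry_out([
  [[0.043, -0.0248, 0], 0, 1],
  [[0.043, -0.0248, 0], 0, 1],
  [[0.043, -0.0248, 0], 0, 1],
  [[0.043, -0.0248, 0], 0, 1],
  [[0.043, -0.0248, 0], 0, 1],
  [[0.043, -0.0248, 0], 0, 1],
  [[0.043, -0.0248, 0], 0, 1],
  [[0.043, -0.0248, 0], 0, 1],
  [[0.043, -0.0248, 0], 0, 1],
  [[0.043, -0.0248, 0], 0, 1],
  [[0.043, -0.0248, 0], 0, 1],
  [[0.043, -0.0248, 0], 0, 1],
  [[0.043, -0.0248, 0], 0, 1],
  [[0, 0, 0.02], 0.08, 1],
  [[0, 0, 0], 0, 1],
  [[0, 0, 0], 0, 1],
])

```text
time: 2.7
tool_pos: [0.5914, -0.0621, 0.2243]
tool_rot: [3.141, -0.0, 0.165]
contact_force: [0.5, -1.1, 0.3]
opening: 0.0921
grip_force: 0.0
```

```bash
python3 - <<'E'
from h import *
s=robot.observe();print({k:np.round(v,4).tolist() for k,v in s.items()})
H=dict(knob_grip=.084,stop_face=.0425,datum_face=.0425,stop=.03,datum=.03,rail=0)
p=robot.read_camera('wrist');save(p,'w1');print([k for k in p],np.round(p['T_tool_cam'],3).tolist())
for n,z in H.items():
    for r in robot.tip_of(p,n)[:2]: print(n,np.round(r['at'],1),round(r['p'],2),np.round(at_z(p,r['at'],z,s),4))
p=robot.read_camera('top')
for n,z in H.items():
    for r in robot.tip_of(p,n)[:1]: print('top',n,np.round(r['at'],1),round(r['p'],2),np.round(at_z(p,r['at'],z),4))
E
```

```text
{'time': 2.7, 'qpos': [-0.2334, 0.4846, 1.3543, -0.0001, 1.3022, 1.1728], 'qvel': [-0.0071, -0.0099, -0.0064, -0.0001, -0.0016, 0.0068], 'joint_efforts': [0.3897, -49.8012, -24.373, 0.0821, -0.0513, 0.0093], 'tool_pos': [0.5914, -0.0621, 0.2243], 'tool_rot': [3.1413, -0.0004, 0.1646], 'contact_force': [0.46, -1.092, 0.2822], 'torque': [-0.0401, 0.0404, 0.0195], 'grip_force': 0.0, 'opening': 0.0921}
['pixels', 'fx', 'fy', 'cx', 'cy', 'T_tool_cam', 'shot'] [[0.0, 0.96, 0.279, 0.075], [1.0, -0.0, -0.0, -0.001], [-0.0, 0.279, -0.96, -0.141], [0.0, 0.0, 0.0, 1.0]]
knob_grip [249.2 179.9] 0.72 [ 0.5914 -0.0531  0.084 ]
stop_face [215.  168.8] 0.95 [ 0.5864 -0.0176  0.0425]
datum_face [ 49.9 167.1] 0.57 [0.5606 0.148  0.0425]
stop [249.  166.3] 0.74 [ 0.5919 -0.0514  0.03  ]
datum [ 44.7 166.6] 0.68 [0.5562 0.1611 0.03  ]
datum [165. 160.] 0.4 [0.5841 0.0365 0.03  ]
rail [165.6 159.4] 0.81 [0.5776 0.0436 0.    ]
top knob_grip [266.1 185.6] 0.62 [ 0.5943 -0.0496  0.084 ]
top stop_face [253.9 191.8] 0.58 [ 0.583  -0.0198  0.0425]
top datum_face [190.3 199.6] 0.86 [0.5592 0.1498 0.0425]
top stop [268.8 189.7] 0.8 [ 0.5911 -0.0609  0.03  ]
top rail [231.1 195.9] 0.8 [0.576  0.0419 0.    ]
```

View pics/w1.png

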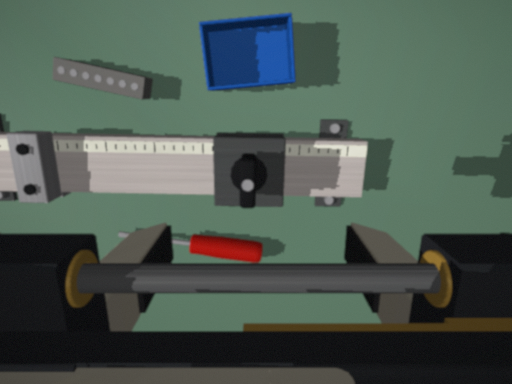

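The wrist view shows the knob bar vertical at (248,183), the stop at x 215–285 and the datum at (32,165). I'll zoom in for sharp edges.

```bash
python3 - <<'E'
import cv2
i=cv2.imread('pics/w1.png')
c=i[120:215,190:380];cv2.imwrite('pics/w1c.png',cv2.resize(c,None,fx=4,fy=4,interpolation=cv2.INTER_CUBIC))
E
```

```text
(no output)
```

View pics/w1c.png

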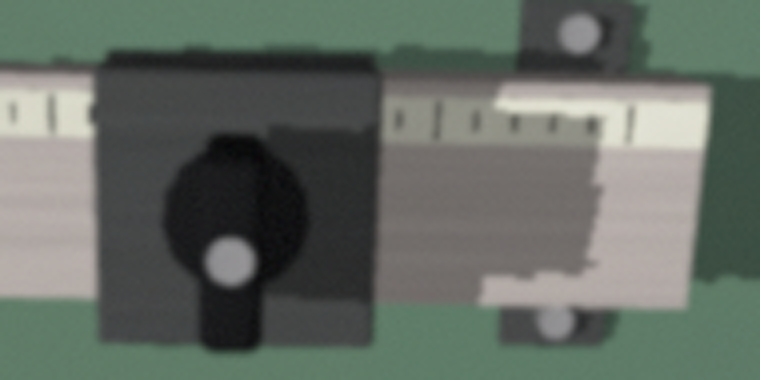

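```bash
python3 - <<'E'
from h import *
s=robot.observe();p=robot.read_camera('wrist')
def q(x,y,z): return at_z(p,(190+x/4-.4,120+y/4-.4),z,s)[:2]
def ang(a,b): d=a-b; return np.arctan2(-d[0],d[1])
S=[q(100,70,.055),q(380,72,.055),q(100,342,.055),q(374,346,.055)]
print('stop c',np.mean(S,0),'sides',[np.linalg.norm(S[a]-S[b]) for a,b in((0,1),(2,3),(0,2),(1,3))],ang(S[0],S[1]),ang(S[2],S[3]))
print('collar',q(235,215,.063),'dot',q(230,262,.098),'bar near end',q(232,350,.098),'w',np.linalg.norm(q(203,330,.098)-q(262,330,.098)))
f=lambda x,y,z:at_z(p,(x,y),z,s)[:2]
A,B=q(385,75,.03),q(711,85,.03);print('rail upper',ang(A,B)); A,B=f(60,190,.03),q(688,305,.03);print('lower',ang(A,B)); A,B=f(55,134.5,.03),q(711,85,.03);print('upper long',ang(A,B))
print('far edge w',np.linalg.norm(q(711,85,.03)-q(688,305,.03)))
for at in((13,133),(52,133),(18,201),(58,201)):print('datum corner',f(*at,.055))
E
```

```text
stop c [ 0.59135415 -0.0519616 ] sides [np.float64(0.066501218740652), np.float64(0.06911177301743343), np.float64(0.06830776999414812), np.float64(0.06886094812647096)] 0.15692774702644258 0.14849764693708567
collar [ 0.59230493 -0.05117806] dot [ 0.59042425 -0.05142264] bar near end [ 0.57086152 -0.05490871] w 0.012775196916205071
rail upper 0.13350410318986355
lower 0.14366388897981414
upper long 0.1437774526435463
far edge w 0.059376648736508
datum corner [0.59276436 0.17452863]
datum corner [0.59878909 0.13813285]
datum corner [0.52441498 0.17258918]
datum corner [0.53096997 0.13296439]
```

Collar, dot and stop centre agree: the knob axis is at (0.591, −0.0515) and the rail yaw about 0.145. Next I'll descend and close gently to check centring.

Emit:
carry_out([
  [[0.0015, -0.0104, 0], 0.02, 1],
  [[0, 0, 0.03], 0, 0.6],
  [[0, 0, 0.03], 0, 0.6],
  [[0, 0, 0.03], 0, 0.6],
  [[0, 0, 0.03], 0, 0.5],
  [[0, 0, 0.02], 0, 0.4],
  [[0, 0, 0], 0, 0.3],
  [[0, 0, 0], 0, 0.3],
], newtons=5)

```text
time: 4.45
tool_pos: [0.5918, -0.0509, 0.0846]
tool_rot: [3.141, -0.001, 0.144]
contact_force: [0.1, 0.3, -0.3]
opening: 0.0293
grip_force: 0.0
```

```bash
python3 - <<'E'
from h import *
s=robot.observe();print({k:np.round(s[k],4).tolist() for k in('tool_pos','tool_rot','contact_force','torque','opening')})
p=robot.read_camera('wrist');save(p,'w2')
for n,z in (('knob_grip',.084),('stop',.03),('stop_face',.0425)):
    for r in robot.tip_of(p,n)[:2]: print(n,np.round(r['at'],1),round(r['p'],2),np.round(at_z(p,r['at'],z,s),4))
E
```

```text
{'tool_pos': [0.5918, -0.0509, 0.0846], 'tool_rot': [3.1411, -0.0013, 0.1438], 'contact_force': [0.0626, 0.2518, -0.3467], 'torque': [0.0327, -0.0427, -0.0045], 'opening': 0.0293}
knob_grip [262.8 260.4] 0.75 [ 0.5896 -0.0527  0.084 ]
stop [261.7 219.7] 0.67 [ 0.5894 -0.0528  0.03  ]
```

View pics/w2.png

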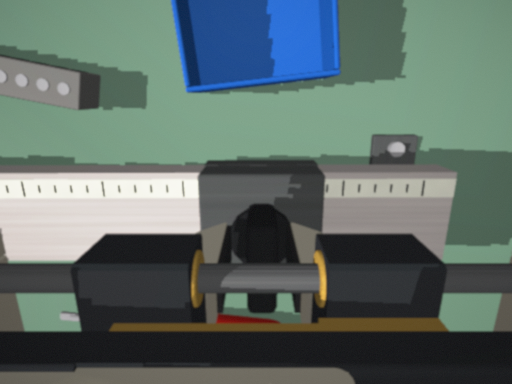

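The knob at (262,280) sits between fingers whose inner edges are at about 216 and 302, so the tool is roughly 1 mm off. The rail is level in the image, so the yaw is good. I'll correct and close lightly.

Emit:
carry_out([
  [[-0.001, 0.0013, 0], 0, 0.3],
  [[0, 0, 0], 0, 0.18],
  [[0, 0, 0], 0, 0.1],
  [[0, 0, 0], 0, 0.1],
  [[0, 0, 0], 0, 0.1],
], newtons=4)

```text
time: 5.28
tool_pos: [0.5904, -0.0527, 0.0838]
tool_rot: [3.141, -0.0, 0.144]
contact_force: [-0.4, 0.5, 1.6]
opening: 0.014
grip_force: 4.0
```

Emit:
carry_out([
  [[0, 0, 0], 0, 0.08],
  [[0, 0, 0], 0, 0.08],
  [[0, 0, 0], -0.05, 0.08],
  [[0, 0, 0], -0.05, 0.08],
  [[0, 0, 0], -0.05, 0.08],
  [[0, 0, 0], -0.05, 0.08],
], newtons=60)

```text
time: 6.02
tool_pos: [0.5904, -0.0528, 0.0839]
tool_rot: [3.141, -0.0, 0.344]
contact_force: [-0.8, -0.7, 3.3]
opening: 0.0137
grip_force: 60.0
```

```bash
python3 - <<'E'
from h import *
s=robot.observe();print({k:np.round(s[k],4).tolist() for k in('tool_pos','tool_rot','contact_force','torque','opening')})
E
```

```text
{'tool_pos': [0.5904, -0.0528, 0.0839], 'tool_rot': [3.1415, -0.0002, 0.3444], 'contact_force': [-0.8481, -0.6811, 3.3289], 'torque': [-0.1032, 0.1397, -0.0585], 'opening': 0.0137}
```

Emit:
carry_out([
  [[0, 0, 0], -0.11, 0.08],
  [[0, 0, 0], -0.11, 0.08],
  [[0, 0, 0], -0.11, 0.08],
  [[0, 0, 0], -0.11, 0.08],
  [[0, 0, 0], -0.11, 0.08],
  [[0, 0, 0], -0.11, 0.08],
  [[0, 0, 0], -0.11, 0.08],
  [[0, 0, 0], -0.11, 0.08],
  [[0, 0, 0], -0.11, 0.08],
  [[0, 0, 0], -0.11, 0.08],
  [[0, 0, 0], 0, 0.08],
])

```text
time: 7.4
tool_pos: [0.5909, -0.0531, 0.0838]
tool_rot: [3.14, 0.001, 1.443]
contact_force: [1.6, -2.7, 0.1]
opening: 0.0135
grip_force: 60.0
```

```bash
python3 - <<'E'
from h import *
s=robot.observe();print({k:np.round(s[k],4).tolist() for k in('qpos','tool_pos','tool_rot','contact_force','torque','opening')})
p=robot.read_camera('wrist');save(p,'w3')
E
```

```text
{'qpos': [-0.2185, 0.6267, 1.5279, -0.0007, 0.9855, -0.0901], 'tool_pos': [0.5909, -0.0531, 0.0838], 'tool_rot': [3.1402, 0.0007, 1.4428], 'contact_force': [1.5766, -2.7176, 0.13], 'torque': [-0.4436, -0.3337, 0.0618], 'opening': 0.0135}
```

View pics/w3.png

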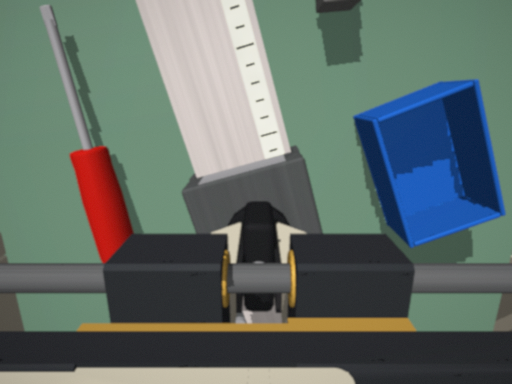

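The bar turned with the gripper without slipping, since it still points straight up at (260,250). J6 has ample range, so I'll continue in the same grasp.

Emit:
carry_out([
  [[0, 0, 0], -0.11, 0.08],
  [[0, 0, 0], -0.11, 0.08],
  [[0, 0, 0], -0.11, 0.08],
  [[0, 0, 0], -0.11, 0.08],
  [[0, 0, 0], -0.11, 0.08],
  [[0, 0, 0], -0.11, 0.08],
  [[0, 0, 0], -0.11, 0.08],
  [[0, 0, 0], -0.11, 0.08],
  [[0, 0, 0], -0.11, 0.08],
  [[0, 0, 0], -0.11, 0.08],
  [[0, 0, 0], -0.08, 0.08],
  [[0, 0, 0], -0.06, 0.08],
  [[0, 0, 0], -0.04, 0.08],
  [[0, 0, 0], -0.03, 0.08],
  [[0, 0, 0], 0, 0.08],
])

```text
time: 9.32
tool_pos: [0.5915, -0.0527, 0.0838]
tool_rot: [3.141, 0.002, 2.752]
contact_force: [4.9, -0.6, -2.6]
opening: 0.0133
grip_force: 60.0
```

```bash
python3 - <<'E'
from h import *
s=robot.observe();print({k:np.round(s[k],4).tolist() for k in('qpos','tool_pos','tool_rot','contact_force','torque','opening')})
E
```

```text
{'qpos': [-0.2181, 0.6268, 1.5275, 0.0004, 0.9847, -1.3994], 'tool_pos': [0.5915, -0.0527, 0.0838], 'tool_rot': [3.1408, 0.0025, 2.7519], 'contact_force': [4.942, -0.606, -2.5971], 'torque': [-0.1454, -0.9947, -0.1386], 'opening': 0.0133}
```

Emit:
carry_out([
  [[0, 0, 0], -0.03, 0.08],
  [[0, 0, 0], -0.03, 0.08],
  [[0, 0, 0], 0, 0.08],
])

```text
time: 9.7
tool_pos: [0.5914, -0.0527, 0.0838]
tool_rot: [3.14, 0.002, 2.809]
contact_force: [5.0, -1.0, -2.1]
opening: 0.0137
grip_force: 61.6
```

```bash
python3 - <<'E'
from h import *
s=robot.observe();print({k:np.round(s[k],4).tolist() for k in('tool_pos','tool_rot','contact_force','torque','opening')})
E
```

```text
{'tool_pos': [0.5914, -0.0527, 0.0838], 'tool_rot': [3.1402, 0.0023, 2.809], 'contact_force': [4.9848, -0.9733, -2.0944], 'torque': [-0.1575, -1.0052, -1.3233], 'opening': 0.0137}
```

The torque jumped to 1.3 N m, so the knob is at its end stop. I'll relieve the wind-up and start sliding.

Emit:
carry_out([
  [[0, 0, 0], 0.03, 0.08],
  [[0, 0, 0], 0.01, 0.08],
  [[0.0025, 0.0043, 0], 0, 0.08],
  [[0.0049, 0.0087, 0], 0, 0.08],
  [[0.0049, 0.0087, 0], 0, 0.08],
  [[0.0049, 0.0087, 0], 0, 0.08],
  [[0.0049, 0.0087, 0], 0, 0.08],
  [[0.0049, 0.0087, 0], 0, 0.08],
  [[0.0025, 0.0043, 0], 0, 0.08],
  [[0, 0, 0], 0, 0.08],
])

```text
time: 10.95
tool_pos: [0.5827, 0.0068, 0.0838]
tool_rot: [3.14, 0.003, 2.771]
contact_force: [5.6, 0.5, -2.8]
opening: 0.0135
grip_force: 60.2
```

```bash
cat > st.py <<'E'
from h import *
s=robot.observe();print({k:np.round(s[k],4).tolist() for k in('time','tool_pos','tool_rot','contact_force','torque','opening')})
a=.145;u=np.array([-np.sin(a),np.cos(a)]);v=np.array([np.cos(a),np.sin(a)]);d=np.array(s['tool_pos'])[:2]-[.5915,-.0527];f=np.array(s['contact_force'])[:2]
print('along',d@u,'side',d@v,'F along',f@u,'side',f@v)
E
python3 st.py; python3 - <<'E'
from h import *
for c in('wrist','top','scene'):
    s=robot.observe();p=robot.read_camera(c)
    for n,z in (('datum_face',.0425),('stop_face',.0425),('datum',.03)):
        for r in robot.tip_of(p,n)[:1]: print(c,n,np.round(r['at'],1),round(r['p'],2),np.round(at_z(p,r['at'],z,s),4))
E
```

```text
{'time': 10.95, 'tool_pos': [0.5827, 0.0068, 0.0838], 'tool_rot': [3.1403, 0.0025, 2.7706], 'contact_force': [5.5969, 0.5055, -2.8381], 'torque': [-0.0817, -1.0252, -0.7261], 'opening': 0.0135}
along 0.06011044051308964 side -8.005591320625156e-05 F along -0.30846875508580995 side 5.611165122292104
wrist datum_face [486.2 103. ] 0.89 [0.5615 0.1485 0.0425]
wrist stop_face [310.5 195.8] 0.87 [0.5771 0.0426 0.0425]
wrist datum [496.1  88. ] 0.86 [0.5586 0.1631 0.03  ]
top datum_face [192.9 196.5] 0.58 [0.5676 0.1432 0.0425]
top stop_face [234.3 190. ] 0.65 [0.587  0.033  0.0425]
top datum [186.8 199.1] 0.89 [0.5618 0.1607 0.03  ]
scene datum_face [309.  185.5] 0.55 [0.5571 0.1512 0.0425]
scene stop_face [310.2 185.2] 0.69 [0.557  0.1547 0.0425]
scene datum [307.6 187.7] 0.88 [0.555  0.1493 0.03  ]
```

Emit:
carry_out([
  [[-0.0004, 0.0002, 0], 0, 0.08],
  [[0.0025, 0.0043, 0], 0, 0.08],
  [[0.0049, 0.0087, 0], 0, 0.08],
  [[0.0049, 0.0087, 0], 0, 0.08],
  [[0.0049, 0.0087, 0], 0, 0.08],
  [[0.0049, 0.0087, 0], 0, 0.08],
  [[0.0049, 0.0087, 0], 0, 0.08],
  [[0.0049, 0.0087, 0], 0, 0.08],
  [[0.0049, 0.0087, 0], 0, 0.08],
  [[0.0025, 0.0043, 0], 0, 0.08],
  [[0.0025, 0.0043, 0], 0, 0.08],
  [[0, 0, 0], 0, 0.08],
])

```text
time: 13.05
tool_pos: [0.5704, 0.0905, 0.0838]
tool_rot: [3.141, 0.002, 2.772]
contact_force: [6.0, -1.4, -2.1]
opening: 0.0137
grip_force: 60.3
```

```bash
python3 st.py; python3 - <<'E'
from h import *
for c in('wrist',):
    s=robot.observe();p=robot.read_camera(c);save(p,'w4')
    for n,z in (('datum_face',.0425),('stop_face',.0425),('datum',.03)):
        for r in robot.tip_of(p,n)[:1]: print(c,n,np.round(r['at'],1),round(r['p'],2),np.round(at_z(p,r['at'],z,s),4))
E
```

```text
{'time': 13.05, 'tool_pos': [0.5704, 0.0905, 0.0838], 'tool_rot': [3.141, 0.0019, 2.7718], 'contact_force': [6.0218, -1.3679, -2.0713], 'torque': [-0.0582, -1.1089, -0.7712], 'opening': 0.0137}
along 0.14469546979782968 side -0.00017356485189341382 F along -2.223692379314859 side 5.76091397721904
wrist datum_face [344.1 180.9] 0.71 [0.5631 0.1474 0.0425]
wrist stop_face [307.6 195.8] 0.75 [0.5641 0.1247 0.0425]
wrist datum [361.4 159.7] 0.88 [0.5584 0.1631 0.03  ]
```

View pics/w4.png

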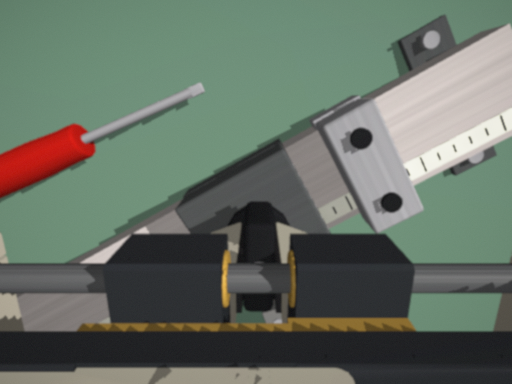

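The gap between the stop's front edge, (285,145)–(328,230), and the datum edge, (318,122)–(378,230), is about 20 mm. I'll advance slowly.

Emit:
carry_out([
  [[0.001, 0.0017, 0], 0, 0.08],
  [[0.001, 0.0017, 0], 0, 0.08],
  [[0.001, 0.0017, 0], 0, 0.08],
  [[0.001, 0.0017, 0], 0, 0.08],
  [[0.001, 0.0017, 0], 0, 0.08],
  [[0.001, 0.0017, 0], 0, 0.08],
  [[0.001, 0.0017, 0], 0, 0.08],
  [[0, 0, 0], 0, 0.08],
])

```text
time: 14.25
tool_pos: [0.5685, 0.1036, 0.0838]
tool_rot: [3.141, 0.003, 2.772]
contact_force: [7.9, -3.2, -3.3]
opening: 0.0131
grip_force: 60.2
```

```bash
python3 st.py; python3 - <<'E'
from h import *
for c in('wrist',):
    s=robot.observe();p=robot.read_camera(c);save(p,'w5')
    for n,z in (('datum_face',.0425),('stop_face',.0425),('datum',.03)):
        for r in robot.tip_of(p,n)[:1]: print(c,n,np.round(r['at'],1),round(r['p'],2),np.round(at_z(p,r['at'],z,s),4))
i=cv2.imread('pics/w5.png')[90:250,230:430];cv2.imwrite('pics/w5c.png',cv2.resize(i,None,fx=3,fy=3))
E
```

```text
{'time': 14.25, 'tool_pos': [0.5685, 0.1036, 0.0838], 'tool_rot': [3.1412, 0.0026, 2.7716], 'contact_force': [7.8792, -3.2208, -3.2654], 'torque': [-0.4477, -1.2671, -0.714], 'opening': 0.0131}
along 0.15796729972132978 side -0.00018949959609931022 F along -4.325448774087215 side 7.331188306186786
wrist datum_face [323.1 190.6] 0.92 [0.5624 0.1473 0.0425]
wrist stop_face [309. 195.] 0.56 [0.562  0.1387 0.0425]
wrist datum [343.9 171.8] 0.59 [0.5599 0.164  0.03  ]
```

View pics/w5c.png

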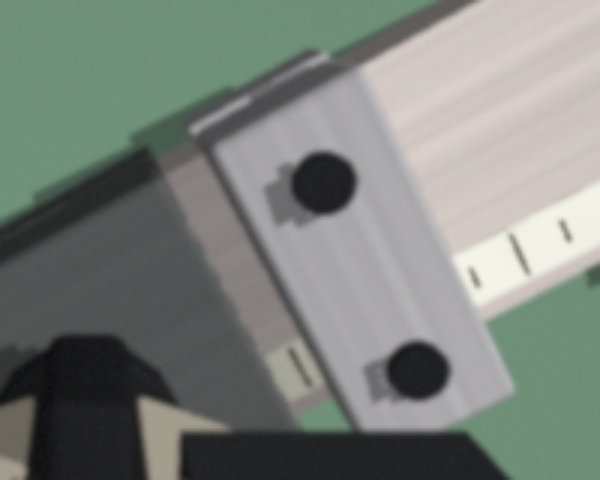

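Gap now about 8–10 mm. Next come 1 mm steps.

Emit:
carry_out([
  [[-0.0005, 0.0003, 0], 0, 0.08],
  [[0.0005, 0.0009, 0], 0, 0.08],
  [[0.0005, 0.0009, 0], 0, 0.08],
  [[0.0005, 0.0009, 0], 0, 0.08],
  [[0.0005, 0.0009, 0], 0, 0.08],
  [[0.0005, 0.0009, 0], 0, 0.08],
  [[0, 0, 0], 0, 0.08],
])

```text
time: 15.32
tool_pos: [0.5678, 0.1086, 0.0838]
tool_rot: [-3.141, 0.002, 2.772]
contact_force: [5.0, -4.3, -1.7]
opening: 0.0135
grip_force: 60.3
```

```bash
python3 st.py
```

```text
{'time': 15.325, 'tool_pos': [0.5678, 0.1086, 0.0838], 'tool_rot': [-3.1413, 0.0016, 2.7716], 'contact_force': [5.0376, -4.3261, -1.7136], 'torque': [-0.5497, -0.9546, -0.7021], 'opening': 0.0135}
along 0.16304241223838237 side -0.00011995788690061723 F along -5.008549541817761 side 4.359626072362751
```

Emit:
carry_out([
  [[0.0002, 0.0004, 0], 0, 0.08],
  [[0.0002, 0.0004, 0], 0, 0.08],
  [[0.0002, 0.0004, 0], 0, 0.08],
  [[0.0002, 0.0004, 0], 0, 0.08],
  [[0.0002, 0.0004, 0], 0, 0.08],
])

```text
time: 15.95
tool_pos: [0.5675, 0.1107, 0.0838]
tool_rot: [-3.141, 0.001, 2.772]
contact_force: [4.4, -4.5, -1.2]
opening: 0.0138
grip_force: 60.3
```

```bash
python3 st.py
```

```text
{'time': 15.95, 'tool_pos': [0.5675, 0.1107, 0.0838], 'tool_rot': [-3.141, 0.0014, 2.7716], 'contact_force': [4.4361, -4.497, -1.2495], 'torque': [-0.685, -0.9254, -0.685], 'opening': 0.0138}
along 0.1651142749175736 side -0.00010594064446966968 F along -5.090773199410965 side 3.739749654703533
```

Emit:
carry_out([
  [[0.0002, 0.0004, 0], 0, 0.08],
  [[0.0002, 0.0004, 0], 0, 0.08],
  [[0.0002, 0.0004, 0], 0, 0.08],
  [[0, 0, 0], 0, 0.08],
])

```text
time: 16.45
tool_pos: [0.5673, 0.1121, 0.0838]
tool_rot: [-3.141, 0.001, 2.772]
contact_force: [4.2, -4.4, -0.1]
opening: 0.0137
grip_force: 60.3
```

Emit:
carry_out([
  [[0.0002, 0.0004, 0], 0, 0.08],
  [[0.0002, 0.0004, 0], 0, 0.08],
  [[0, 0, 0], 0, 0.08],
])

```text
time: 16.82
tool_pos: [0.5673, 0.1124, 0.0838]
tool_rot: [-3.14, 0.002, 2.772]
contact_force: [3.8, -6.3, -1.8]
opening: 0.0139
grip_force: 60.3
```

```bash
python3 st.py
```

```text
{'time': 16.825, 'tool_pos': [0.5673, 0.1124, 0.0838], 'tool_rot': [-3.1402, 0.0016, 2.7717], 'contact_force': [3.7595, -6.2922, -1.7794], 'torque': [-1.0049, -0.8928, -0.7488], 'opening': 0.0139}
along 0.16689887540840395 side -0.0001213325515221649 F along -6.769423418936993 side 2.8108444269541497
```

Contact has begun. I'll increase the push in small steps, towards about 13 N along the rail.

Emit:
carry_out([
  [[0.0002, 0.0004, 0], 0, 0.08],
  [[0, 0, 0], 0, 0.08],
])

```text
time: 17.08
tool_pos: [0.5673, 0.1125, 0.0838]
tool_rot: [-3.14, 0.002, 2.772]
contact_force: [4.7, -7.8, -1.8]
opening: 0.0136
grip_force: 60.3
```

```bash
python3 st.py|tail -1
```

```text
along 0.16692018216804605 side -0.00010507962076314915 F along -8.429093537965834 side 3.5459266754183556
```

Emit:
carry_out([
  [[0.0002, 0.0004, 0], 0, 0.08],
  [[0.0001, 0.0002, 0], 0, 0.08],
  [[0, 0, 0], 0, 0.08],
])

```text
time: 17.45
tool_pos: [0.5672, 0.1125, 0.0838]
tool_rot: [-3.139, 0.002, 2.772]
contact_force: [4.0, -11.6, -1.2]
opening: 0.0138
grip_force: 60.3
```

```bash
python3 st.py|tail -1
```

```text
along 0.1670051461096714 side -0.0001325341666848457 F along -12.042889854473131 side 2.331532251874107
```

Emit:
carry_out([
  [[0.0001, 0.0002, 0], 0, 0.08],
  [[0, 0, 0], 0, 0.08],
  [[0, 0, 0], 0, 0.08],
  [[0, 0, 0], 0, 0.08],
  [[0, 0, 0], 0, 0.08],
  [[0, 0, 0], 0, 0.08],
  [[0, 0, 0], 0, 0.08],
])

```text
time: 18.32
tool_pos: [0.5672, 0.1126, 0.0838]
tool_rot: [-3.139, 0.002, 2.772]
contact_force: [3.6, -12.0, -0.5]
opening: 0.0136
grip_force: 60.3
```

```bash
python3 st.py|tail -1
```

```text
along 0.16702534707577948 side -0.00013069163592112086 F along -12.368033682854104 side 1.8532777401645164
```

Emit:
carry_out([
  [[-0.0003, -0.0006, 0], 0, 0.08],
  [[-0.0003, -0.0005, 0], 0, 0.08],
  [[0, 0, 0], 0, 0.08],
])

```text
time: 18.7
tool_pos: [0.5673, 0.1124, 0.0838]
tool_rot: [-3.14, 0.001, 2.772]
contact_force: [4.1, -6.4, -1.4]
opening: 0.0136
grip_force: 60.3
```

```bash
python3 st.py
```

```text
{'time': 18.7, 'tool_pos': [0.5673, 0.1124, 0.0838], 'tool_rot': [-3.1402, 0.0014, 2.7715], 'contact_force': [4.093, -6.3826, -1.41], 'torque': [-1.0794, -0.8212, -0.7417], 'opening': 0.0136}
along 0.1669006597975864 side -0.00012092538159727914 F along -6.906999064294657 side 3.1278497504233322
```

Emit:
carry_out([
  [[-0.0002, -0.0004, 0], 0, 0.08],
  [[-0.0002, -0.0003, 0], 0, 0.08],
  [[0, 0, 0], 0, 0.08],
], newtons=20)

```text
time: 19.08
tool_pos: [0.5671, 0.1125, 0.0838]
tool_rot: [-3.141, 0.001, 2.773]
contact_force: [3.7, -4.8, 0.1]
opening: 0.0138
grip_force: 19.9
```

```bash
python3 st.py
```

```text
{'time': 19.075, 'tool_pos': [0.5671, 0.1125, 0.0838], 'tool_rot': [-3.1407, 0.0007, 2.7733], 'contact_force': [3.7361, -4.7951, 0.0989], 'torque': [-0.7751, -0.6899, -0.2354], 'opening': 0.0138}
along 0.16695904740767092 side -0.000304591616383287 F along -5.284659338165917 side 3.004019177452155
```

Below about 5 N, drag carries the load and the stop stays put. I'll open, lift and look.

Emit:
carry_out([
  [[0, 0, 0], 0, 0.08],
  [[0, 0, 0], 0, 0.18],
  [[0, 0, 0], 0, 0.4],
  [[0, 0, 0], 0, 0.5],
  [[0, 0, 0], 0, 0.5],
  [[0, 0, -0.02], 0, 0.5],
  [[0, 0, -0.03], 0, 0.6],
  [[0, 0, -0.04], 0, 0.6],
  [[0, 0, -0.04], 0, 0.6],
  [[0, 0, 0], 0, 0.6],
  [[0, 0, 0], 0, 0.6],
], newtons=4)

```text
time: 20.45
tool_pos: [0.5664, 0.1131, 0.2129]
tool_rot: [-3.141, -0.001, 2.774]
contact_force: [-0.5, 0.2, -0.7]
opening: 0.055
grip_force: 0.0
```

```bash
python3 st.py; python3 - <<'E'
from h import *
p=robot.read_camera('wrist');save(p,'w6')
i=cv2.imread('pics/w6.png')[60:260,130:400];cv2.imwrite('pics/w6c.png',cv2.resize(i,None,fx=2.9,fy=2.9,interpolation=cv2.INTER_CUBIC))
E
```

```text
{'time': 20.45, 'tool_pos': [0.5664, 0.1131, 0.2129], 'tool_rot': [-3.141, -0.0012, 2.7738], 'contact_force': [-0.4588, 0.2294, -0.6875], 'torque': [0.0664, -0.1909, -0.0048], 'opening': 0.055}
along 0.16771760368581984 side -0.0009242900905483002 F along 0.29329923653828344 side -0.42083750729737696
```

View pics/w6c.png

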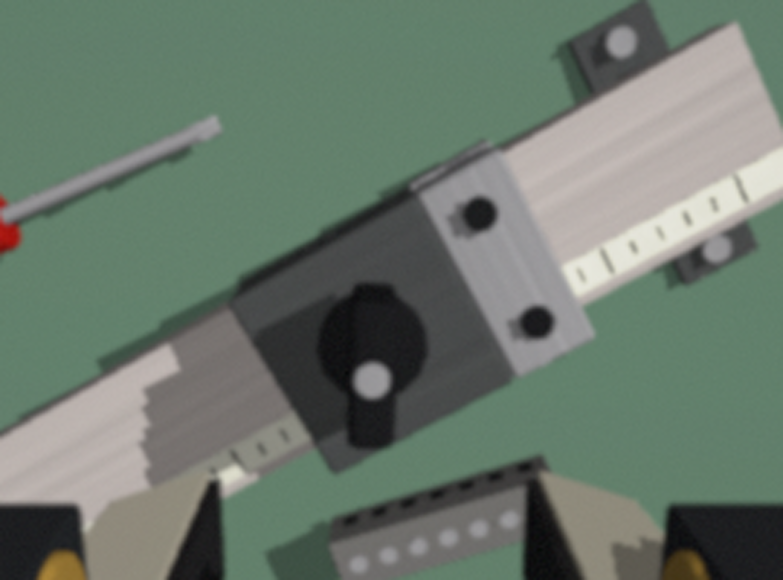

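The stop sits flush against the datum with no gap at (470,280). The knob bar still lines up with the gripper, about 2.6 rad from where it started. I'll hand in.

```bash
python3 -c "
from cell import robot
print(robot.hand_in())"
```

```text
the job is handed in; nothing more can be done
None
```

The job is handed in: the knob was broken loose and turned to its open end stop (about 2.6 rad, in one grasp rather than two), the stop was pressed against the datum with about 7 N for nearly a second and left flush there, and I saw no contact with anything else on the bench.

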